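# Open the pressure cap of the finish pot

### The arm

A 7-joint arm with a two-finger parallel gripper is mounted at the origin on a cart in front of the work surface, level with it; the furniture and walls round the work are solid. World frame = base frame: x ahead of the robot, y to its left, z up, the work surface at z = 0. Lengths are in mm, angles in rad, forces in N, time in s.
With the tool pointing down it reaches from about 400 to 875 mm from the base axis. Payload 4.4 kg.
Tool frame: the origin (TCP) lies on the centre line of the jaws, within the pads' length; the fingertips stand 19 mm ahead of it and the grasp point (between the pads) is the TCP; z points along the fingers, y is the line along which they close (so a half turn about z gives the same grasp; the last joint's range is limited). The gripper opens to 85 mm and grips with 20 to 120 N. Pads are 22 mm wide; open, the fingers measure 114 mm over their backs; the gripper's body (76 mm by 85 mm) begins 54 mm behind the grasp point. The pads swing forward as they close: fully open they stand 13 mm farther back than shut.
Start: joints at [-0.066, 0.628, 0.038, 1.517, -0.027, 0.996, -0.02], TCP at [650.014, 0.028, 217.113] pointing down, gripper open.
Joint ranges: [-3.06, 3.06], [-0.37, 2.12], [-1.25, 1.32], [0.18, 2.47], [-1.1, 4.24], [0.23, 1.98], [-2.94, 2.94]. Speed limits (rad/s): [2.57, 2.57, 3.14, 3.14, 3.14, 3.14, 3.14].

### API

Orientations are given as [roll, pitch, yaw] about the fixed x, y, z axes, in that order (R = Rz(yaw) Ry(pitch) Rx(roll)).
In Python, from cell import ctrl, viewer, silhouettes gives the robot as it stands.
- The arm moves only by the shell command python3 -m creep 'ROWS'. ROWS is JSON, a list of rows, each an object with "jaw": the gripper command: -1 is shut, 1 is fully open, values between are in proportion; "xyz": the shift along the tool's x, y, z in mm, a list of three; "angular": the turn, a rotation vector about the tool's x, y, z in rad, a list of three. In form: [{"jaw": jaw, "xyz": [tx, ty, tz], "angular": [rx, ry, rz]}, ...]. A call has 1 to 12 rows; each row is the pose to reach, as a shift and turn from the pose commanded when the call began, along the tool's axes at that moment; what a row does not reach only later rows make up. A row lasts 1/8 s, in which the tool goes at most 62.5 mm and 10.7 degrees, less where a joint would pass 70% of its speed; a pose out of reach is approached as far as the arm can. A call with a gripper value outside its range is refused whole. The fingers move at their own pace and stop on an object; the grip force is fixed at half the most. Time passes only in rows, so rows that repeat a pose let the fingers close. It gives the time, the measured TCP pose, the force, the opening and the grip force at its end, in the units of the state.
- ctrl.read_state(): the state, without advancing time (a new reading comes with each control period).
- viewer.get_image(name): name is "scene" or "side" or "wrist"; returns (picture, depth): 384x512x3 uint8, red, green, blue; 384x512 float32, mm along the optical axis (not along the pixel's ray), 0 where there is no reading.
- viewer.camera_model(name): a dict with "fx", "fy", "cx", "cy" (pixels), "dist" ([k1, k2, p1, p2, k3] as OpenCV has them; the pictures are not rectified), "T" (4x4, takes a point from camera to world coordinates). Camera axes: x right, y down, z forward; pixel columns grow to the right and rows downward; lengths in mm; the calibration is good to about 2 mm. A picture is of the moment at which its call begins: read the wrist's pose just before it. camera_model takes no time and is no camera call; for the wrist camera it gives the pose at the moment of the call.
- ctrl.finish_job(): hands the job in; it is judged then, once.
Trained networks look in the newest picture that a camera, given by its name, has taken for a name from the list of things; names that differ only in an ending like _2 or _b are one class to them, and where a whole thing is asked for, a point or a joint stands for the part that bears it (a point fixed in the world has none). Each returns a list of dicts, best first, with "score" (0 to 1); they miss things now and then, are a little off and sometimes report something else, mostly with a low value. They report only what shows in the picture. A call takes as long as a camera call. They do not tell look-alikes from the thing itself.
- silhouettes(camera, target): "pixels" (384x512 bool, what is visible of it) and "xy" ([column, row] in pixels, amid what is visible of it).
The state is a dict: "clock": time; "qpos": joint angles; "qd": joint speeds; "tau": joint torques, N m; "eef_pos": TCP position; "tool_rot": TCP orientation; "force": force on the tool from outside, world axes, zero at the start; "torque": the same for the moment, N m; "width": finger opening in mm; "gripper_force": force on a finger pad.
Only numpy, scipy, OpenCV 4.12 (cv2) and the standard library are available. Lean on these libraries where they do the work, as an engineer would, in place of code of your own. Each camera call takes 0.05 s, during which the arm holds its last target. There are 200 camera calls.

### The job

Open the grey finish pot safely: turn its cap anticlockwise to the first stop without pressing, pause there for about a second so that it can vent, then press the cap down and turn it on past the stop until it springs up, released. Lift the cap off and set it down gently, grip bar upwards, inside the shallow wooden tray, without moving the tray much or disturbing the brush, tape and glue bottle.

Things in the scene. Friction and masses are not known exactly. Their poses are not given: they have to be found in the camera images.
- tank: grey round pot fixed to the table, 136 mm wide. Origin: centre of its underside, z up. Its cap sits on the neck, on its z axis. A round white-faced gauge sticks out at its -x side (to 95 mm from the axis, 46 to 94 mm high), a small brass outlet at +x. Closed, the cap's grip bar lies nearly across the line from gauge to outlet; when released it lies along it
- tank_neck (a point): centre of the rim of the pot's steel neck (80 mm wide), 154.5 mm above the table. Angle A of the cap's x axis in this frame (axes as the pot's; anticlockwise from above is +): -82 deg fully closed (hard stop), -80 to -66 deg at the start, -40 deg at the first stop; free to come up from about -10 to +9 deg (hard stop at +9)
- spring_plate (a joint): sprung plate inside the neck that pushes the cap up, m: 0 with the cap closed (8 N), -0.008 with the cap pressed fully down (15 N), +0.005 when the cap is released or off. The cap passes the first stop only if pushed down over 5 mm (best 6.5 to 8) and kept down for some 30 deg of turn; on release it rises 5 mm above its closed height and then lifts straight off, 12 mm more clears the rim
- cap: pressure cap, 0.2 kg, 65.5 mm high: aluminium disc 80 mm wide, 25.5 to 35.5 mm above the origin; on it a black grip bar, 74 mm along x, 16 mm thick in y, 35.5 to 65.5 mm above the origin; below it a steel spigot 42 mm wide with a round pin each side along x. Origin: centre of the spigot's flat underside, on which it stands when put down; 137 mm above the table when closed. z up
- cap_grip (a point): middle of the cap's grip bar, 50.5 mm above the cap's origin, on its axis; axes as the cap's
- cap_end (a point): end face of the grip bar, 37 mm from the cap's axis along the cap's +x, 50.5 mm above its origin
- tray: loose shallow open tray of pale wood, 140 x 140 x 24 mm, walls and floor 6 mm thick (128 mm square inside), 0.6 kg. Origin: centre of its underside; it stands to the left or the right of the pot. Inner floor 6 mm above the table
- brush: bystander: loose bench brush lying on the table, 36 x 165 x 34 mm, on the pot's other side; origin at the centre of its underside
- tape: bystander: loose roll of masking tape lying flat, 96 mm wide, 25 mm high; origin at the centre of its underside
- glue: bystander: glue bottle standing upright, 51 mm wide, 142 mm high; origin at the centre of its underside
Not all that is in view belongs to the job. There is more than one size of the cap; the job needs the smallest.

How it is judged (in metres and radians):
On the way, in this order (a step that is already met when the one before it is completed fails the run):
1. the cap is at its first stop (within about 8 deg), not pressed down (less than 2.5 mm), for 0.4 s (y of cap_end in the frame of tank between -0.0278 and -0.0195 m and z of cap in the frame of tank between 0.1345 and 0.1395 m), for 0.4 s.
2. the cap has been pressed down (more than 4 mm) (z of cap in the frame of tank below 0.133 m), for 0.05 s.
3. the cap is past the stop and has come up (3 mm or more above its closed height), released (z of cap in the frame of tank above 0.14 m and horizontal distance between cap and tank below 0.012 m and y of cap_end in the frame of tank above -0.017 m), for 0.05 s.
At the end, for the whole second after the job is handed in: the cap stands at rest on the tray's floor, spigot down and grip bar up (within 7 deg), its axis inside the tray and no more than 45 mm from the tray's middle along either side; the tray lies flat within 40 mm of where it was (z of cap in the frame of tray between 0.003 and 0.01 m and x of cap in the frame of tray between -0.045 and 0.045 m and y of cap in the frame of tray between -0.045 and 0.045 m and angle between cap's own z axis and vertical below 0.12 rad and linear speed of cap below 0.02 m/s and angle between tray's own z axis and vertical below 0.05 rad and distance of tray from where it was at the start of the episode below 0.04 m); the robot touches nothing.
It fails at once if the cap falls freely (more than 0.7 m/s out of the fingers: a drop of over 2 cm) (linear speed of cap above 0.7 m/s and contact force between cap and the fingers below 0.1 N).
It fails at once if the brush, tape or glue bottle is moved by more than 30 mm, or the bottle tipped (distance of any of brush, tape, glue from where it was at the start of the episode above 0.03 m or angle between glue's own z axis and vertical above 0.4 rad).
It also fails if it takes over 54 s, if anything falls off the work surface, if the arm or the gripper's body presses on something with over 40 N, if the wrist force passes 120 N, or if a joint passes its speed limit or range.

## Working session

There is one attempt and no reset: what is moved stays moved. The work goes in short steps, Python scripts to look and compute and a shell command to move; the robot and the scene stay as the last step left them, time stands still between calls to the robot, and variables do not carry over. Pictures are saved under pics/ and viewed, at most 10 in all, crops included, and the job is handed in when it is done.

```bash
ls; mkdir -p pics; cat > h.py <<'E'
import numpy as np, cv2
from cell import ctrl, viewer, silhouettes
def world(name,depth,px,M=None):
    """px Nx2 (col,row) -> world pts, using depth"""
    M=M or viewer.camera_model(name); px=np.asarray(px,float).reshape(-1,2)
    K=np.array([[M['fx'],0,M['cx']],[0,M['fy'],M['cy']],[0,0,1]])
    n=cv2.undistortPoints(px.reshape(-1,1,2),K,np.array(M['dist'],float)).reshape(-1,2)
    z=depth[px[:,1].astype(int),px[:,0].astype(int)]
    P=np.c_[n*z[:,None],z]; T=np.array(M['T'])
    return (P@T[:3,:3].T+T[:3,3])[z>0]
def cloud(name,depth,mask,M=None):
    r,c=np.nonzero(mask&(depth>0)); return world(name,depth,np.c_[c,r],M)
E
python3 - <<'E'
from h import *
ims=[]
for n in ("scene","side"):
    im,d=viewer.get_image(n); np.save(f'{n}_d.npy',d); cv2.imwrite(f'{n}.png',im[:,:,::-1]); ims.append(im[:,:,::-1])
    for t in ("tank","cap","tray","brush","tape","glue"):
        for s in silhouettes(n,t)[:4]:
            P=cloud(n,d,s['pixels'])
            if len(P): print(n,t,round(s['score'],2),np.round(s['xy']),np.round(np.percentile(P,[2,50,98],axis=0)).tolist())
for n,i in zip(("scene","side"),ims): cv2.imwrite(f'pics/{n}0.png',i)
print(ctrl.read_state())
E
```

```text
pics
scene tank 0.77 [241. 218.] [[432.0, -54.0, 19.0], [490.0, -23.0, 93.0], [570.0, 47.0, 153.0]]
scene cap 0.94 [225. 273.] [[316.0, -188.0, 42.0], [361.0, -146.0, 53.0], [413.0, -86.0, 95.0]]
scene cap 0.64 [170. 227.] [[287.0, 39.0, 6.0], [335.0, 77.0, 51.0], [389.0, 142.0, 94.0]]
scene cap 0.6 [239. 178.] [[485.0, -24.0, 165.0], [515.0, 4.0, 174.0], [558.0, 47.0, 203.0]]
scene tray 0.71 [191. 182.] [[434.0, 175.0, 0.0], [507.0, 249.0, 6.0], [577.0, 320.0, 24.0]]
scene brush 0.89 [309. 287.] [[494.0, -344.0, 1.0], [514.0, -277.0, 33.0], [542.0, -195.0, 37.0]]
scene tape 0.96 [264. 155.] [[701.0, 153.0, -1.0], [743.0, 199.0, 17.0], [789.0, 242.0, 26.0]]
scene glue 0.65 [238. 180.] [[485.0, -24.0, 164.0], [516.0, 5.0, 174.0], [559.0, 47.0, 203.0]]
scene glue 0.57 [358. 227.] [[709.0, -253.0, 1.0], [721.0, -236.0, 73.0], [756.0, -203.0, 130.0]]
scene glue 0.32 [242. 216.] [[433.0, -53.0, 0.0], [490.0, -22.0, 92.0], [577.0, 56.0, 155.0]]
side tank 0.95 [235. 213.] [[437.0, -56.0, 3.0], [505.0, -28.0, 90.0], [587.0, 37.0, 153.0]]
side cap 0.97 [201. 272.] [[316.0, -191.0, 20.0], [366
[... 689 characters left out ...]
0, 129.0]]
{'clock': 0.7, 'qpos': array([-0.06580116,  0.62838399,  0.03849529,  1.51739694, -0.02699688,
        0.99631485, -0.01998002]), 'qd': array([-0.00054727, -0.00057865,  0.00036457, -0.00051358,  0.0001869 ,
       -0.0003823 , -0.00252893]), 'tau': array([ 5.45227576e-04, -5.63118732e+01,  1.22598454e+00, -1.93747205e+01,
        1.09434748e-02,  1.46593244e-03,  2.29778117e-06]), 'eef_pos': array([6.50012021e+02, 3.03663889e-02, 2.17124698e+02]), 'tool_rot': array([ 3.14157841e+00, -3.75457770e-05,  1.57079804e+00]), 'force': array([-0.41108134, -1.62551139,  0.3687373 ]), 'torque': array([-0.00893476,  0.01292325,  0.01343134]), 'gripper_force': 0.0, 'width': 85.72298948348345}
```

View pics/scene0.png

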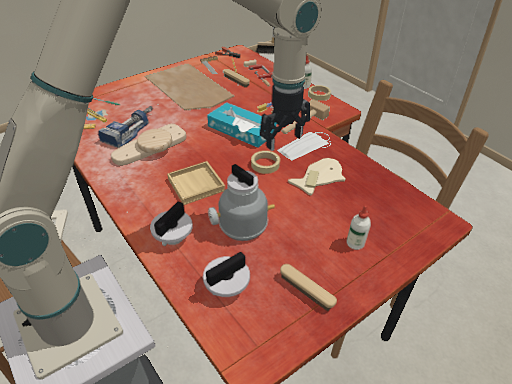

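```bash
python3 - <<'E'
from h import *
M={n:viewer.camera_model(n) for n in("scene","side","wrist")}
for n in M: print(n,np.round(np.array(M[n]['T']),2).tolist(),M[n]['fx'])
for n in("scene","side"):
    d=np.load(n+'_d.npy'); P=cloud(n,d,np.ones(d.shape,bool),M[n])
    b=P[(P[:,2]>194)&(P[:,2]<207)&(abs(P[:,0]-520)<60)&(abs(P[:,1])<70)]
    r=cv2.minAreaRect(b[:,:2].astype(np.float32)); print(n,'bar',r,len(b))
    g=P[(P[:,2]>166)&(P[:,2]<176)&(abs(P[:,0]-520)<60)&(abs(P[:,1])<70)]
    print('disc',cv2.minEnclosingCircle(g[:,:2].astype(np.float32)),np.median(g[:,2]))
    k=P[(P[:,2]>18)&(P[:,2]<28)&(P[:,1]>150)&(P[:,1]<345)&(P[:,0]<620)&(P[:,0]>410)]
    print('tray',cv2.minAreaRect(k[:,:2].astype(np.float32)))
    q=P[(P[:,2]>46)&(P[:,2]<94)]; 
    q=q[np.hypot(q[:,0]-521,q[:,1]-10)<110]; a=np.hypot(q[:,0]-521,q[:,1]-10)
    f=q[a>75]; print('gauge',len(f),np.median(f,axis=0))
E
```

```text
scene [[0.8, -0.4, 0.45, 48.11], [-0.6, -0.54, 0.59, -670.02], [0.01, -0.74, -0.68, 872.58], [0.0, 0.0, 0.0, 1.0]] 418.9794971734113
side [[0.93, -0.25, 0.28, 281.13], [-0.38, -0.58, 0.72, -723.44], [-0.02, -0.78, -0.63, 752.73], [0.0, 0.0, 0.0, 1.0]] 360.3389332579676
wrist [[1.0, -0.0, 0.0, 649.72], [-0.0, -0.95, -0.3, 75.84], [0.0, 0.3, -0.95, 372.97], [0.0, 0.0, 0.0, 1.0]] 323.3364345813152
scene bar ((522.9682006835938, 12.699981689453125), (17.930625915527344, 73.66111755371094), 5.262612342834473) 150
disc ((522.8003540039062, 13.26436710357666), 40.53533172607422) 171.7322406884391
tray ((507.330810546875, 246.72898864746094), (143.4884033203125, 140.7314910888672), 81.6595230102539)
gauge 155 [435.76062426  23.83496497  80.21845999]
side bar ((523.336181640625, 10.274017333984375), (16.412181854248047, 74.35809326171875), 7.201336860656738) 117
disc ((525.0910034179688, 10.622502326965332), 40.89786911010742) 171.00328352064423
tray ((506.8705749511719, 248.01434326171875), (147.02980041503906, 138.3766326904297), 81.72493743896484)
gauge 128 [439.47332029  17.59335265  80.19974435]
```

```bash
python3 -m creep '[{"jaw":1,"xyz":[4,-40,-50],"angular":[0,0,0]},{"jaw":1,"xyz":[8,-80,-70],"angular":[0,0,0]},{"jaw":1,"xyz":[12,-115,-70],"angular":[0,0,0]},{"jaw":1,"xyz":[12,-127,-70],"angular":[0,0,0]},{"jaw":1,"xyz":[12,-127,-70],"angular":[0,0,0]},{"jaw":1,"xyz":[12,-127,-70],"angular":[0,0,0]}]'
python3 - <<'E'
from h import *
M=viewer.camera_model("wrist")
im,d=viewer.get_image("wrist"); cv2.imwrite('pics/w1.png',im[:,:,::-1]); np.save('w1.npy',d)
P=cloud("wrist",d,np.ones(d.shape,bool),M)
near=np.hypot(P[:,0]-523,P[:,1]-11)
b=P[(P[:,2]>198)&(P[:,2]<206)&(near<50)]
print('bar',cv2.minAreaRect(b[:,:2].astype(np.float32)),len(b),np.median(b[:,2]))
g=P[(P[:,2]>168)&(P[:,2]<176)&(near<50)]
c,r=cv2.minEnclosingCircle(g[:,:2].astype(np.float32));print('disc',c,r,np.median(g[:,2]))
near=np.hypot(P[:,0]-c[0],P[:,1]-c[1])
for lo,hi in((46,96),(60,80)):
    f=P[(P[:,2]>lo)&(P[:,2]<hi)&(near<99)&(near>76)]
    a=np.degrees(np.arctan2(f[:,1]-c[1],f[:,0]-c[0])); 
    s=f[np.abs(a)>90]; print('gauge',len(s),s.mean(0),np.degrees(np.arctan2(s[:,1].mean()-c[1],s[:,0].mean()-c[0])))
    s=f[np.abs(a)<90]; print('outlet',len(s),s.mean(0) if len(s) else '',np.degrees(np.arctan2(s[:,1].mean()-c[1],s[:,0].mean()-c[0])) if len(s) else '')
E
```

```text
clock: 1.45
eef_pos: [524.3, 11.9, 286.9]
tool_rot: [3.141, 0.0, 1.57]
force: [-0.0, 0.2, -0.2]
width: 85.3
gripper_force: 0.0
bar ((524.0274047851562, 14.000503540039062), (15.898353576660156, 72.87504577636719), 6.159261226654053) 1724 201.17011900338267
disc (524.0936279296875, 13.743657112121582) 39.95286560058594 171.5586131367911
gauge 732 [443.8541245   38.35197886  83.9816019 ] 162.9499634575314
outlet 113 [606.49400362  -7.51244818  48.76190807] -14.464747578208263
gauge 165 [447.83011393  40.47689488  73.00548266] 160.68251190402785
outlet 0
```

View pics/w1.png

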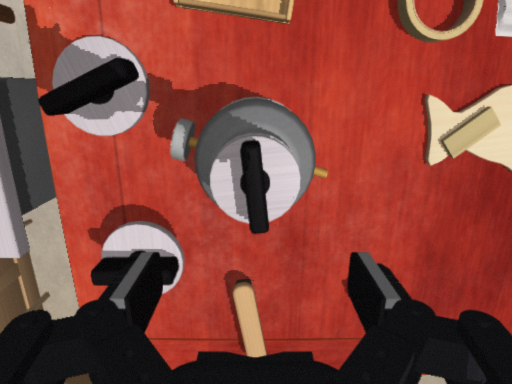

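```bash
python3 -m creep '[{"jaw":1,"xyz":[1,1,30],"angular":[0,0,-0.108]},{"jaw":1,"xyz":[1,1,60],"angular":[0,0,-0.108]},{"jaw":1,"xyz":[1,1,80],"angular":[0,0,-0.108]},{"jaw":1,"xyz":[1,1,91],"angular":[0,0,-0.108]},{"jaw":1,"xyz":[1,1,91],"angular":[0,0,-0.108]},{"jaw":1,"xyz":[1,1,91],"angular":[0,0,-0.108]}]'; python3 -c "
from h import *
s=ctrl.read_state();print(s['qpos'],s['torque'])"
```

```text
clock: 2.25
eef_pos: [524.8, 13.0, 196.7]
tool_rot: [3.14, 0.0, 1.679]
force: [0.5, -0.4, 0.3]
width: 85.7
gripper_force: 0.0
[-0.08461183  0.47527516  0.00912669  1.88967718 -0.00595808  0.77522368
  0.03562323] [0.01241094 0.03769127 0.00803476]
```

```bash
python3 -m creep '[{"jaw":-0.3,"xyz":[0,0,0],"angular":[0,0,0]},{"jaw":-0.5,"xyz":[0,0,0],"angular":[0,0,0]},{"jaw":-1,"xyz":[0,0,0],"angular":[0,0,0]},{"jaw":-1,"xyz":[0,0,0],"angular":[0,0,0]},{"jaw":-1,"xyz":[0,0,0],"angular":[0,0,0]},{"jaw":-1,"xyz":[0,0,0],"angular":[0,0,0]},{"jaw":-1,"xyz":[0,0,0],"angular":[0,0,0]},{"jaw":-1,"xyz":[0,0,0],"angular":[0,0,0]}]'; python3 -c "
from h import *
s=ctrl.read_state();print(s['qpos'],s['torque'])"
```

```text
clock: 3.25
eef_pos: [524.0, 13.0, 196.1]
tool_rot: [-3.142, -0.0, 1.679]
force: [0.4, 0.6, -0.2]
width: 0.2
gripper_force: 0.0
[-0.08460072  0.4757825   0.00899454  1.89111801 -0.00597673  0.77478842
  0.03561861] [ 0.03071717 -0.00021685  0.04328542]
```

```bash
python3 - <<'E'
from h import *
im,d=viewer.get_image("wrist"); im2,d2=viewer.get_image("side"); np.save('s2.npy',d2)
c=cv2.resize(im2[110:260,160:320],(512,480))
cv2.imwrite('pics/w2.png',im[:,:,::-1]);cv2.imwrite('pics/s2.png',c[:,:,::-1])
E
```

```text
(no output)
```

View pics/w2.png

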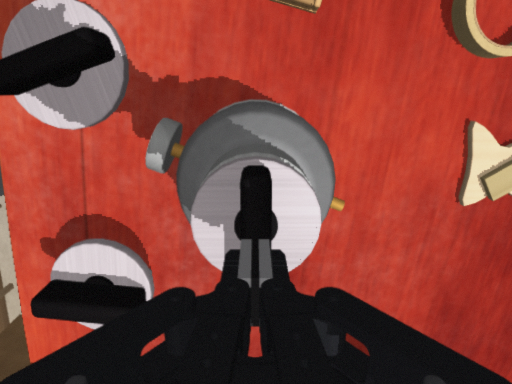

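View pics/s2.png

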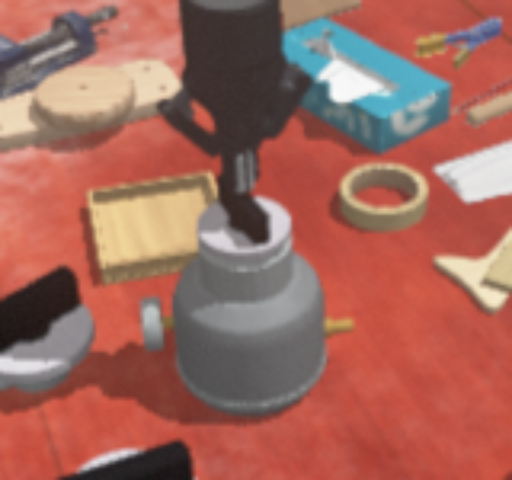

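```bash
python3 - <<'E'
from h import *
M=viewer.camera_model("wrist"); im,d=viewer.get_image("wrist")
for r in range(165,330,12):
    print(r,[(c,*np.round(world("wrist",d,[[c,r]],M)).astype(int).ravel()) for c in (240,249,256,263,272)])
d2=np.load('s2.npy')
for R in range(130,250,10):
    c=238 if R<200 else 225+ (R-195)
    px=[160+c*160/512,110+R*150/480]; print('side',R,np.round(world("side",d2,[px])).astype(int).ravel())
s=ctrl.read_state();print(s['width'],s['gripper_force'],s['eef_pos'])
E
```

```text
165 [(240, np.int64(511), np.int64(48), np.int64(172)), (249, np.int64(517), np.int64(50), np.int64(176)), (256, np.int64(520), np.int64(50), np.int64(177)), (263, np.int64(524), np.int64(51), np.int64(178)), (272, np.int64(530), np.int64(50), np.int64(170))]
177 [(240, np.int64(512), np.int64(41), np.int64(172)), (249, np.int64(517), np.int64(49), np.int64(200)), (256, np.int64(520), np.int64(50), np.int64(201)), (263, np.int64(524), np.int64(50), np.int64(200)), (272, np.int64(530), np.int64(43), np.int64(172))]
189 [(240, np.int64(513), np.int64(42), np.int64(200)), (249, np.int64(518), np.int64(43), np.int64(201)), (256, np.int64(521), np.int64(44), np.int64(203)), (263, np.int64(524), np.int64(44), np.int64(202)), (272, np.int64(531), np.int64(36), np.int64(171))]
201 [(240, np.int64(514), np.int64(36), np.int64(198)), (249, np.int64(518), np.int64(38), np.int64(202)), (256, np.int64(522), np.int64(38), np.int64(202)), (263, np.int64(525), np.int64(38), np.int64(202)), (272, np.int64(532), np.int64(29), np.int64(173))]
213 [(240, np.int64(514), np.int64(29), np.int64(198)), (249
[... 2176 characters left out ...]
263, np.int64(525), np.int64(22), np.int64(264)), (272, np.int64(528), np.int64(24), np.int64(266))]
321 [(240, np.int64(518), np.int64(27), np.int64(277)), (249, np.int64(522), np.int64(10), np.int64(255)), (256, np.int64(525), np.int64(3), np.int64(246)), (263, np.int64(527), np.int64(12), np.int64(257)), (272, np.int64(527), np.int64(29), np.int64(278))]
side 130 [518  -9 277]
side 140 [520   1 261]
side 150 [519  -2 254]
side 160 [519   1 243]
side 170 [520   3 232]
side 180 [519   2 223]
side 190 [519   3 212]
side 200 [517  21 191]
side 210 [518   0 195]
side 220 [520 -20 198]
side 230 [526 -26 190]
side 240 [535 -22 173]
0.33317246506865106 0.0 [524.02956241  13.01826254 196.11024328]
```

```bash
python3 - <<'E'
from h import *
for n in("side","scene"):
    im,d=viewer.get_image(n)
    P=cloud(n,d,np.ones(d.shape,bool)); P=P[(abs(P[:,0]-523)<25)&(abs(P[:,1]-12)<45)&(P[:,2]>185)&(P[:,2]<240)]
    for z in range(185,240,3):
        q=P[(P[:,2]>=z)&(P[:,2]<z+3)]
        if len(q): print(n,z,len(q),np.round(q.min(0)),np.round(q.max(0)))
E
```

```text
side 185 11 [513. -26. 185.] [531.  42. 188.]
side 188 16 [513. -24. 188.] [535.  41. 191.]
side 191 16 [513. -25. 191.] [535.  42. 194.]
side 194 16 [514. -25. 194.] [535.  43. 197.]
side 197 37 [513. -26. 197.] [535.  47. 200.]
side 200 37 [516. -23. 200.] [533.  43. 203.]
side 203 2 [523. -26. 203.] [527. -14. 203.]
side 206 1 [518.   6. 208.] [518.   6. 208.]
side 209 4 [517.   2. 209.] [531.  10. 211.]
side 212 7 [518.  -0. 212.] [531.   5. 215.]
side 215 6 [516.   1. 216.] [536.   7. 217.]
side 218 10 [511.  -1. 219.] [536.  13. 221.]
side 221 11 [511.  -0. 221.] [536.  12. 224.]
side 224 8 [510.  -1. 224.] [537.  11. 227.]
side 227 13 [511.  -1. 227.] [532.  14. 230.]
side 230 10 [509.  -3. 230.] [536.  18. 233.]
side 233 18 [510.  -1. 233.] [537.  17. 236.]
side 236 8 [511.  -2. 236.] [536.  14. 239.]
side 239 5 [511.  -1. 239.] [533.   5. 240.]
scene 185 15 [513. -24. 185.] [535.  42. 187.]
scene 188 25 [512. -24. 188.] [527.  47. 191.]
scene 191 22 [512. -24. 191.] [534.  47. 194.]
scene 194 21 [513. -23. 194.] [534.  47. 197.]
scene 197 31 [512. -23. 197.] [535.  50. 200.]
scene 200 65 [514. -23. 200.] [532.  48. 203.]
scene 203 13 [516. -15. 203.] [530.  47. 206.]
scene 206 1 [518.   9. 209.] [518.   9. 209.]
scene 209 1 [519.   5. 211.] [519.   5. 211.]
scene 212 4 [519.   2. 212.] [530.   4. 215.]
scene 215 11 [511.   2. 215.] [536.  17. 218.]
scene 218 6 [510.   3. 218.] [537.  20. 221.]
scene 221 12 [509.   2. 221.] [529.  19. 224.]
scene 224 12 [509.   0. 224.] [535.  15. 227.]
scene 227 11 [509.   1. 227.] [536.  18. 230.]
scene 230 8 [510.   1. 230.] [536.  14. 233.]
scene 233 14 [509.   2. 233.] [538.  18. 235.]
scene 236 16 [509.   1. 236.] [530.  16. 239.]
scene 239 4 [511.   4. 240.] [532.   6. 240.]
```

The shut fingertips are really at z≈210, about 33 mm higher than the stated tool frame implies, so they closed above the bar. I'll open and go 33 mm lower.

```bash
python3 -m creep '[{"jaw":0.2,"xyz":[0,0,0],"angular":[0,0,0]},{"jaw":0.2,"xyz":[0,0,0],"angular":[0,0,0]},{"jaw":0.2,"xyz":[0,0,0],"angular":[0,0,0]},{"jaw":0.2,"xyz":[0,0,0],"angular":[0,0,0]},{"jaw":0.2,"xyz":[0,0,12],"angular":[0,0,0]},{"jaw":0.2,"xyz":[0,0,24],"angular":[0,0,0]},{"jaw":0.2,"xyz":[0,0,32],"angular":[0,0,0]},{"jaw":0.2,"xyz":[0,0,32],"angular":[0,0,0]}]'
```

```text
clock: 4.5
eef_pos: [523.3, 13.0, 163.1]
tool_rot: [-3.14, -0.0, 1.679]
force: [-0.6, 0.6, 0.2]
width: 51.4
gripper_force: 0.0
```

```bash
python3 -m creep '[{"jaw":-0.4,"xyz":[0,0,0],"angular":[0,0,0]},{"jaw":-0.6,"xyz":[0,0,0],"angular":[0,0,0]},{"jaw":-1,"xyz":[0,0,0],"angular":[0,0,0]},{"jaw":-1,"xyz":[0,0,0],"angular":[0,0,0]},{"jaw":-1,"xyz":[0,0,0],"angular":[0,0,0]},{"jaw":-1,"xyz":[0,0,0],"angular":[0,0,0]}]'; python3 -c "
from h import *
s=ctrl.read_state();print(s['qpos'],s['torque'])"
```

```text
clock: 5.25
eef_pos: [524.5, 13.1, 164.5]
tool_rot: [3.14, 0.0, 1.679]
force: [-0.7, 0.3, 4.1]
width: 14.6
gripper_force: 62.2
[-0.0834526   0.52020771  0.00741556  1.92354111 -0.00577621  0.69675635
  0.03539089] [ 0.04559455 -0.06913334  0.03637746]
```

```bash
python3 -m creep '[{"jaw":-1,"xyz":[0,0,-0.5],"angular":[0,0,-0.06]},{"jaw":-1,"xyz":[0,0,-0.5],"angular":[0,0,-0.12]},{"jaw":-1,"xyz":[0,0,-0.5],"angular":[0,0,-0.18]},{"jaw":-1,"xyz":[0,0,-0.5],"angular":[0,0,-0.24]},{"jaw":-1,"xyz":[0,0,-0.5],"angular":[0,0,-0.30]},{"jaw":-1,"xyz":[0,0,-0.5],"angular":[0,0,-0.35]},{"jaw":-1,"xyz":[0,0,-0.5],"angular":[0,0,-0.35]}]'; python3 -c "
from h import *
s=ctrl.read_state();print(s['qpos'],s['torque'])"
```

```text
clock: 6.12
eef_pos: [524.1, 13.1, 164.6]
tool_rot: [3.141, -0.0, 2.028]
force: [-0.5, -0.7, 3.1]
width: 15.0
gripper_force: 62.0
[-0.01363736  0.52091771 -0.09434686  1.92149998  0.07237142  0.70215402
  0.30680063] [ 0.03087664 -0.1127381   0.04505081]
```

Turning freely (20° so far, no torque). On to about 28°, feeling for the stop.

```bash
python3 -m creep '[{"jaw":-1,"xyz":[0,0,0],"angular":[0,0,-0.04]},{"jaw":-1,"xyz":[0,0,0],"angular":[0,0,-0.08]},{"jaw":-1,"xyz":[0,0,0],"angular":[0,0,-0.12]},{"jaw":-1,"xyz":[0,0,0],"angular":[0,0,-0.12]}]'; python3 -c "
from h import *
s=ctrl.read_state();print(s['torque'])"
python3 -m creep '[{"jaw":-1,"xyz":[0,0,0],"angular":[0,0,-0.03]},{"jaw":-1,"xyz":[0,0,0],"angular":[0,0,-0.06]},{"jaw":-1,"xyz":[0,0,0],"angular":[0,0,-0.06]}]'; python3 -c "
from h import *
s=ctrl.read_state();print(s['torque'])"
```

```text
clock: 6.62
eef_pos: [524.1, 13.0, 164.6]
tool_rot: [3.141, -0.0, 2.149]
force: [0.1, 0.3, 3.0]
width: 15.1
gripper_force: 61.9
[ 0.01605396 -0.17230779  0.04534043]
clock: 7.0
eef_pos: [524.7, 13.6, 164.6]
tool_rot: [3.14, -0.0, 2.209]
force: [2.7, 2.3, -0.5]
width: 14.7
gripper_force: 61.7
[ 0.61207984 -0.68604719 -0.43207252]
```

```bash
python3 -m creep '[{"jaw":-1,"xyz":[0,0,0],"angular":[0,0,0.02]},{"jaw":-1,"xyz":[0,0,0],"angular":[0,0,0.02]},{"jaw":-1,"xyz":[0,0,0],"angular":[0,0,0.02]},{"jaw":-1,"xyz":[0,0,0],"angular":[0,0,0.02]},{"jaw":-1,"xyz":[0,0,0],"angular":[0,0,0.02]},{"jaw":-1,"xyz":[0,0,0],"angular":[0,0,0.02]},{"jaw":-1,"xyz":[0,0,0],"angular":[0,0,0.02]},{"jaw":-1,"xyz":[0,0,0],"angular":[0,0,0.02]},{"jaw":-1,"xyz":[0,0,0],"angular":[0,0,0.02]},{"jaw":-1,"xyz":[0,0,0],"angular":[0,0,0.02]}]'; python3 -c "
from h import *
s=ctrl.read_state();print(s['torque'])
M=viewer.camera_model('wrist');im,d=viewer.get_image('wrist');P=cloud('wrist',d,np.ones(d.shape,bool),M)
n=np.hypot(P[:,0]-524,P[:,1]-13)
g=P[(P[:,2]>166)&(P[:,2]<178)&(n<45)];print('disc z',np.median(g[:,2]),len(g))
b=P[(P[:,2]>185)&(P[:,2]<206)&(n<50)];b=b[:,:2]
b=b[n[(P[:,2]>185)&(P[:,2]<206)&(n<50)]>20]
print('bar dir from axis',np.degrees(np.arctan2(b[:,1].mean()-13,b[:,0].mean()-524)),len(b))"
```

```text
clock: 8.25
eef_pos: [524.6, 13.6, 164.7]
tool_rot: [3.14, 0.0, 2.189]
force: [3.3, 4.0, -2.1]
width: 14.9
gripper_force: 61.4
[ 0.79212608 -1.00596167 -0.06682129]
disc z 171.57423133790473 8603
bar dir from axis 127.02009887428054 3120
```

```bash
python3 -m creep '[{"jaw":-1,"xyz":[0,0,2],"angular":[0,0,0]},{"jaw":-1,"xyz":[0,0,4],"angular":[0,0,0]},{"jaw":-1,"xyz":[0,0,6],"angular":[0,0,0]},{"jaw":-1,"xyz":[0,0,7.5],"angular":[0,0,0]},{"jaw":-1,"xyz":[0,0,7.5],"angular":[0,0,0]}]'; python3 -c "
from h import *
s=ctrl.read_state();print(s['torque'])"
```

```text
clock: 8.93
eef_pos: [524.7, 13.5, 158.4]
tool_rot: [3.14, 0.001, 2.19]
force: [1.5, 3.2, 11.5]
width: 15.0
gripper_force: 63.1
[ 0.73466061 -0.27286306 -0.032502  ]
```

```bash
python3 -m creep '[{"jaw":-1,"xyz":[0,0,0.8],"angular":[0,0,0]},{"jaw":-1,"xyz":[0,0,0.8],"angular":[0,0,-0.07]},{"jaw":-1,"xyz":[0,0,0.8],"angular":[0,0,-0.14]},{"jaw":-1,"xyz":[0,0,0.8],"angular":[0,0,-0.21]},{"jaw":-1,"xyz":[0,0,0.8],"angular":[0,0,-0.28]},{"jaw":-1,"xyz":[0,0,0.8],"angular":[0,0,-0.35]},{"jaw":-1,"xyz":[0,0,0.8],"angular":[0,0,-0.35]}]'; python3 -c "
from h import *
s=ctrl.read_state();print(s['qpos'],s['torque'])"
```

```text
clock: 9.8
eef_pos: [524.4, 12.4, 157.6]
tool_rot: [-3.142, 0.002, 2.54]
force: [0.5, 1.8, 11.7]
width: 14.7
gripper_force: 63.2
[ 0.08556675  0.53848039 -0.23961641  1.92552063  0.19237357  0.69812303
  0.69963972] [ 0.33371171 -0.13815994  0.06969938]
```

Past the stop freely; continuing the turn while pressed, to A≈0.

```bash
python3 -m creep '[{"jaw":-1,"xyz":[0,0,0],"angular":[0,0,-0.07]},{"jaw":-1,"xyz":[0,0,0],"angular":[0,0,-0.14]},{"jaw":-1,"xyz":[0,0,0],"angular":[0,0,-0.21]},{"jaw":-1,"xyz":[0,0,0],"angular":[0,0,-0.28]},{"jaw":-1,"xyz":[0,0,0],"angular":[0,0,-0.34]},{"jaw":-1,"xyz":[0,0,0],"angular":[0,0,-0.34]}]'; python3 -c "
from h import *
s=ctrl.read_state();print(s['torque'])"
```

```text
clock: 10.55
eef_pos: [524.5, 12.2, 157.7]
tool_rot: [-3.141, 0.002, 2.879]
force: [0.2, -0.1, 10.5]
width: 15.0
gripper_force: 63.2
[ 0.22903272 -0.21321235  0.03074884]
```

```bash
python3 -m creep '[{"jaw":-1,"xyz":[0,0,-2],"angular":[0,0,-0.02]},{"jaw":-1,"xyz":[0,0,-4],"angular":[0,0,-0.02]},{"jaw":-1,"xyz":[0,0,-6],"angular":[0,0,-0.02]},{"jaw":-1,"xyz":[0,0,-8],"angular":[0,0,-0.02]},{"jaw":-1,"xyz":[0,0,-10],"angular":[0,0,-0.02]},{"jaw":-1,"xyz":[0,0,-12],"angular":[0,0,-0.02]},{"jaw":-1,"xyz":[0,0,-12],"angular":[0,0,-0.02]},{"jaw":-1,"xyz":[0,0,-12],"angular":[0,0,-0.02]}]'; python3 -c "
from h import *
s=ctrl.read_state();print(s['torque'])"
```

```text
clock: 11.55
eef_pos: [524.0, 12.6, 168.3]
tool_rot: [-3.141, 0.0, 2.899]
force: [3.3, -1.6, 2.5]
width: 15.0
gripper_force: 62.0
[-0.20053827 -0.8800144   0.00200528]
```

```bash
python3 -m creep '[{"jaw":-1,"xyz":[0,0,-2],"angular":[0,0,0]},{"jaw":-1,"xyz":[0,0,-5],"angular":[0,0,0]},{"jaw":-1,"xyz":[0,0,-9],"angular":[0,0,0]},{"jaw":-1,"xyz":[0,0,-14],"angular":[0,0,0]},{"jaw":-1,"xyz":[0,0,-20],"angular":[0,0,0]},{"jaw":-1,"xyz":[0,0,-30],"angular":[0,0,0]},{"jaw":-1,"xyz":[0,0,-45],"angular":[0,0,0]},{"jaw":-1,"xyz":[0,0,-60],"angular":[0,0,0]},{"jaw":-1,"xyz":[0,0,-60],"angular":[0,0,0]}]'; python3 - <<'E'
from h import *
s=ctrl.read_state();print(s['torque'],s['qpos'])
im,d=viewer.get_image("side");P=cloud("side",d,np.ones(d.shape,bool))
g=P[(np.hypot(P[:,0]-524,P[:,1]-13)<50)&(P[:,2]>140)];print(np.histogram(g[:,2],np.arange(140,300,8)))
cv2.imwrite('pics/s3.png',cv2.resize(im[90:260,140:340],(600,510))[:,:,::-1])
E
```

```text
clock: 12.68
eef_pos: [525.0, 13.1, 230.0]
tool_rot: [3.141, 0.003, 2.899]
force: [-1.0, -0.3, -2.7]
width: 14.6
gripper_force: 61.3
[ 0.0078063  -0.02322342 -0.01650945] [ 0.18755109  0.45324769 -0.38263374  1.84376035  0.21405093  0.88155295
  1.03132162]
(array([132, 319,   0,   0,   0,   0,   0,  18,  41,   3,  14, 143, 174,
        60,  81, 116,  22,   6,   9]), array([140, 148, 156, 164, 172, 180, 188, 196, 204, 212, 220, 228, 236,
       244, 252, 260, 268, 276, 284, 292]))
```

View pics/s3.png

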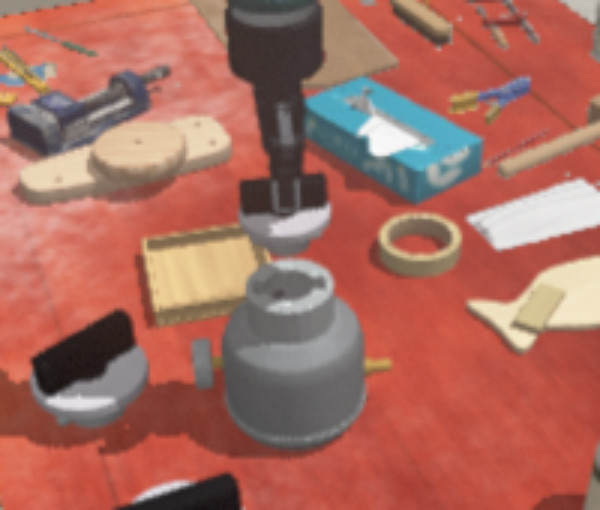

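```bash
python3 -m creep '[{"jaw":-1,"xyz":[8,23,0],"angular":[0,0,0]},{"jaw":-1,"xyz":[21,63,0],"angular":[0,0,0]},{"jaw":-1,"xyz":[36,108,0],"angular":[0,0,0]},{"jaw":-1,"xyz":[50,153,0],"angular":[0,0,0]},{"jaw":-1,"xyz":[65,197,20],"angular":[0,0,0]},{"jaw":-1,"xyz":[74,223,50],"angular":[0,0,0]},{"jaw":-1,"xyz":[74,223,90],"angular":[0,0,0]},{"jaw":-1,"xyz":[74,223,125],"angular":[0,0,0]},{"jaw":-1,"xyz":[74,223,150],"angular":[0,0,0]},{"jaw":-1,"xyz":[74,223,165],"angular":[0,0,0]},{"jaw":-1,"xyz":[74,223,165],"angular":[0,0,0]},{"jaw":-1,"xyz":[74,223,165],"angular":[0,0,0]}]'; python3 - <<'E'
from h import *
M=viewer.camera_model("scene");im,d=viewer.get_image("scene");P=cloud("scene",d,np.ones(d.shape,bool),M)
k=P[(P[:,2]>18)&(P[:,2]<28)&(P[:,1]>150)&(P[:,1]<345)&(P[:,0]<620)&(P[:,0]>410)]
print(cv2.minAreaRect(k[:,:2].astype(np.float32)))
cv2.imwrite('pics/s4.png',cv2.resize(im[90:260,110:310],(600,510))[:,:,::-1])
E
```

```text
clock: 14.22
eef_pos: [506.4, 247.7, 64.1]
tool_rot: [3.14, 0.001, 2.899]
force: [0.7, 0.2, -3.2]
width: 15.0
gripper_force: 61.2
((508.13336181640625, 248.0284881591797), (144.1566619873047, 141.1551055908203), 81.39701080322266)
```

View pics/s4.png

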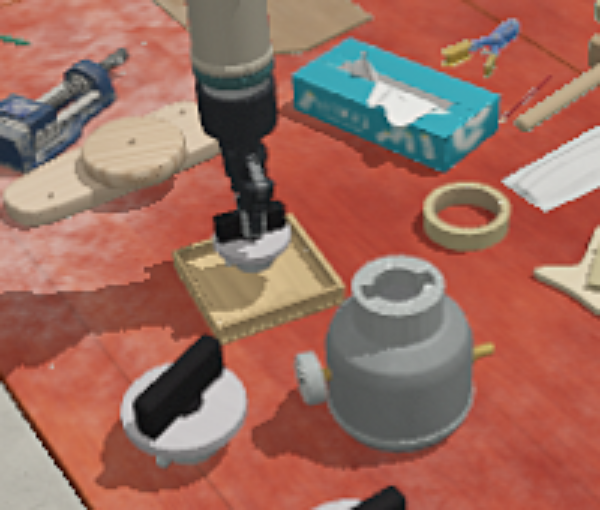

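Cap is centred above the tray (cap ≈(253,240), tray untouched). Lower 25 mm, then creep until contact.

```bash
python3 -m creep '[{"jaw":-1,"xyz":[0,0,10],"angular":[0,0,0]},{"jaw":-1,"xyz":[0,0,18],"angular":[0,0,0]},{"jaw":-1,"xyz":[0,0,23],"angular":[0,0,0]},{"jaw":-1,"xyz":[0,0,26],"angular":[0,0,0]},{"jaw":-1,"xyz":[0,0,28],"angular":[0,0,0]},{"jaw":-1,"xyz":[0,0,28],"angular":[0,0,0]}]'
```

```text
clock: 15.02
eef_pos: [505.8, 247.3, 35.2]
tool_rot: [-3.142, -0.0, 2.899]
force: [-0.5, -0.8, -3.0]
width: 15.2
gripper_force: 61.3
```

```bash
python3 -m creep '[{"jaw":-1,"xyz":[0,0,0.7],"angular":[0,0,0]},{"jaw":-1,"xyz":[0,0,1.4],"angular":[0,0,0]},{"jaw":-1,"xyz":[0,0,1.4],"angular":[0,0,0]}]'; python3 -m creep '[{"jaw":-1,"xyz":[0,0,0.7],"angular":[0,0,0]},{"jaw":-1,"xyz":[0,0,1.4],"angular":[0,0,0]},{"jaw":-1,"xyz":[0,0,1.4],"angular":[0,0,0]}]'
```

```text
clock: 15.4
eef_pos: [505.8, 247.3, 33.9]
tool_rot: [3.142, 0.0, 2.899]
force: [-0.7, -0.6, -1.8]
width: 14.5
gripper_force: 61.3
clock: 15.78
eef_pos: [505.9, 247.4, 33.5]
tool_rot: [3.141, 0.001, 2.899]
force: [-1.7, -0.8, 6.4]
width: 14.9
gripper_force: 62.6
```

```bash
python3 -m creep '[{"jaw":-0.5,"xyz":[0,0,-0.5],"angular":[0,0,0]},{"jaw":-0.3,"xyz":[0,0,-0.5],"angular":[0,0,0]},{"jaw":0,"xyz":[0,0,-0.5],"angular":[0,0,0]},{"jaw":0.2,"xyz":[0,0,-0.5],"angular":[0,0,0]},{"jaw":0.2,"xyz":[0,0,-0.5],"angular":[0,0,0]},{"jaw":0.2,"xyz":[0,0,-0.5],"angular":[0,0,0]},{"jaw":0.2,"xyz":[0,0,-15],"angular":[0,0,0]},{"jaw":0.2,"xyz":[0,0,-45],"angular":[0,0,0]},{"jaw":0.2,"xyz":[0,0,-90],"angular":[0,0,0]},{"jaw":0.2,"xyz":[0,0,-140],"angular":[0,0,0]},{"jaw":0.2,"xyz":[0,0,-140],"angular":[0,0,0]},{"jaw":0.2,"xyz":[0,0,-140],"angular":[0,0,0]}]'; python3 - <<'E'
from h import *
M=viewer.camera_model("scene");im,d=viewer.get_image("scene");P=cloud("scene",d,np.ones(d.shape,bool),M)
k=P[(P[:,2]>18)&(P[:,2]<28)&(P[:,1]>150)&(P[:,1]<345)&(P[:,0]<620)&(P[:,0]>410)]
print(cv2.minAreaRect(k[:,:2].astype(np.float32)))
g=P[(P[:,2]>37)&(P[:,2]<45)&(np.hypot(P[:,0]-506,P[:,1]-247)<55)];print('disc',cv2.minEnclosingCircle(g[:,:2].astype(np.float32)),np.median(g[:,2]))
cv2.imwrite('pics/s5.png',cv2.resize(im[90:260,110:310],(600,510))[:,:,::-1])
E
```

```text
clock: 17.27
eef_pos: [505.7, 246.9, 173.0]
tool_rot: [3.142, 0.001, 2.899]
force: [-0.3, -1.0, 0.1]
width: 51.5
gripper_force: 0.0
((506.6933898925781, 247.4246826171875), (145.5531005859375, 141.13418579101562), 80.38126373291016)
disc ((503.6556701660156, 242.52549743652344), 39.33622360229492) 40.75885609465399
```

View pics/s5.png

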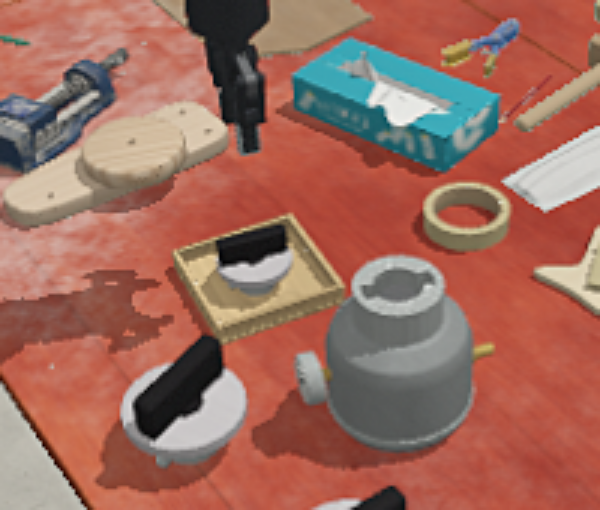

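The cap stands upright near the middle of the tray, the tray has not moved, and the gripper is clear.

```bash
python3 -c "
from cell import ctrl
print(ctrl.finish_job())"
```

```text
the job is handed in; nothing more can be done
None
```

I vented, pressed and released the pot's cap, then stood it upright near the middle of the tray with the tray unmoved, and handed the job in at about 17 s; the hand-in gave no verdict.

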